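Lock the flywheel with the timing pin

TASK

Take the collared locking pin out of the tool block, set its nose down on the flywheel through the window in the engine's round cover, at the window end nearest the finned barrel, and draw it gently along until it drops into the flywheel's hidden slot. Stop there, let the pin down until its collar sits flat on the cover, and leave it standing in place. Keep the pressure light throughout and leave the other tools and the carburettors alone.

Things in the scene. Friction and masses are not known exactly. Their poses are not given: they have to be found in the camera images.
- pin_grip (a point): Point on the axis of the locking pin, in its round knurled steel handle (18 mm diameter, 55 mm long), 28 mm above the collar's top and 27 mm below the handle's top. The pin, loose, about 160 g, 95 mm long, stands upright in one of the tool block's three holes: the only tool there with a wide thin collar. z runs from nose to handle.
- pin_nose (a point): The lower end of the same pin, on its axis, 68 mm below pin_grip: a half-ball nose on a shank 10 mm in diameter and 35 mm long, up to the underside of the flat collar (30 mm diameter, 5 mm thick, the handle above it). z runs from nose to handle.
- window (a point): Centre of the straight window, level with the flat top of the engine's round aluminium cover. The window is 14 mm wide (along x) and 68 mm long (along y) with round ends, its upper edges bevelled 3 mm at 45 degrees (mouth 20 mm wide); the cover is 8 mm thick. y points to the window's end nearest the finned barrel, x to the cover's middle, z up.
- face (a point): 25 mm straight below window, at the height of the flat dark steel flywheel face inside (axes as window). Between y = +0.015 and the barrel end of the window (y = +0.034) the face is always plain. A nose standing on plain face leaves the pin's collar 10 mm above the cover. The flywheel is stiff and does not turn under light forces.
- home (a point): 10 mm below face (axes as window): the height, not the place, of the pin's nose when it is home in the flywheel's slot with its collar flat on the cover. The one slot is 13 mm wide, 12 mm deep, hard to see, within 0.5 rad of the x direction, and crosses the window's middle line anywhere from y = -0.024 to +0.006.
- engine: Small motorcycle engine, fixed, lying on its side; origin on the bench under the flywheel's axis. Round cover 170 mm across with flat top 140 mm above the bench; window centre at x = -45 mm. Finned barrel and head along +y to 245 mm (110 mm high, spark plug 145 mm), gearbox along -y to 210 mm (stubs up to 120 mm high).
- block: Wooden tool block, fixed, 70 x 200 x 50 mm high, origin at the centre of its underside. Three round holes 13 mm wide and 42 mm deep in its top, in a row along y at -62, 0 and +62 mm, hold three standing tools in any order; the pin's collar rests on the block's top.
- drift: A plain slim steel punch 10 mm diameter and 145 mm long standing in another hole (bystander); origin at its lower end, z along it.
- aligner: A stepped steel aligning bar 126 mm long, 19 mm then 25 mm diameter with no collar, standing in another hole (bystander); origin at its lower end, z along it.
- carb_a: A carburettor, about 100 x 80 x 96 mm, loose on the bench (bystander); origin at the centre of its underside.
- carb_b: A second carburettor like the first (bystander); origin at the centre of its underside.
There are look-alikes about, which are no part of the job. What is shaped like the part that bears pin_grip but purple or yellow is not meant.

How it is judged:
By the outcome, as a careful person would: the job done as asked, in the order asked, and still so for the second after the job is handed in, with the robot touching nothing.
It also fails if it takes over 64 s, if anything falls off the work surface, if the arm or the gripper's body presses on something with over 40 N, if the wrist force passes 120 N, or if a joint passes its speed limit or range.

ROBOT

A 7-joint arm with a two-finger parallel gripper is mounted at the origin on the work surface. World frame = base frame: x ahead of the robot, y to its left, z up, the work surface at z = 0. Lengths are in m, angles in rad, forces in N, time in s.
With the tool pointing down it reaches from about 0.425 to 0.95 m from the base axis. Payload 16.7 kg.
Tool frame: the origin (TCP) lies at the centre of the arm's flange, where the gripper is bolted on; the fingertips stand 199 mm ahead of it and the grasp point (between the pads) lies 180 mm ahead of it; z points along the fingers, y is the direction in which the jaws open and shut (so a half turn about z gives the same grasp; the last joint's range is limited). The gripper opens to 94 mm and grips with 3 to 60 N. Pads are 16 mm wide; open, the fingers measure 119 mm over their backs; the gripper's body (75 mm by 177 mm) begins 78 mm behind the grasp point.
Start: joints at [1.115, 0.426, 0.074, 1.606, -0.034, 1.111, -0.067], TCP at [0.203, -0.644, 0.405] pointing down, gripper open.
Joint ranges: [-2.85, 2.85], [-0.5, 2.14], [-1.23, 1.37], [0.21, 2.46], [-1.02, 4.16], [0.16, 2.05], [-2.73, 2.73]. Speed limits (rad/s): [1.89, 1.89, 2.39, 2.39, 3.01, 3.01, 3.01].

INTERFACE

Orientations are given as a rotation vector (axis times angle).
In Python, from station import * gives the robot as it stands.
- The arm moves only by the tool apply_moves, never from a script. Its argument "moves" is a list of rows, each a list of 5 numbers: the shift along the tool's x, y, z in m, then the turn about the tool's z in degrees, then the finger opening in m, from 0 to 0.094. A call has 1 to 8 rows; each row shifts and turns the commanded pose from where the row before left it, along the tool's axes as they then stand; what a row does not reach is not made up. A row lasts 1/12 s, in which the tool goes at most 41.7 mm and 7.16 degrees, less where a joint would pass 70% of its speed; a pose out of reach is approached as far as the arm can. A call is refused whole if a number of a shift passes 0.0417 or a number of a turn 7.16, either way. A call with a gripper value outside its range is refused whole. The fingers move at their own pace and stop on an object; "squeeze" is the grip in N (left out, the last holds). Time passes only in rows, so rows that do not move let the fingers close. It gives the time, the measured TCP pose, the force and the opening at its end, in the units of the state.
- sense(): the state, without advancing time (a new reading comes with each control period).
- camera(name): name is "scene" or "top" or "wrist"; returns a dict with "img" (384x512x3 uint8, red, green, blue), "range_z" (384x512 float32, m along the optical axis (not along the pixel's ray), 0 where there is no reading), "mtx" (3x3 intrinsics, pixels), "rvec" (rotation vector, rad) and "tvec" (3), from world to camera coordinates, as OpenCV has them. Camera axes: x right, y down, z forward; pixel columns grow to the right and rows downward; lengths in m; the calibration is good to about 2 mm. A picture is of the moment at which its call begins.
- job_done(): hands the job in, once; it reports no verdict.
The state is a dict: "t": time; "q": joint angles; "joint_vel": joint speeds; "effort": joint torques, N m; "ee_pos": TCP position; "eef_rot": TCP orientation; "contact_force": force on the tool from outside, world axes, zero at the start; "moment": the same for the moment, N m; "finger_gap": finger opening in m.
Only numpy, scipy, OpenCV 4.12 (cv2) and the standard library are available. Lean on these libraries where they do the work, as an engineer would, in place of code of your own. Each camera call takes 0.05 s, during which the arm holds its last target. There are 200 camera calls.

## Working session

There is one attempt and no reset: what is moved stays moved. The work goes in short steps, Python scripts to look and compute and a tool call to move; the robot and the scene stay as the last step left them, time stands still between calls to the robot, and variables do not carry over. Pictures are saved under pics/ and viewed, about 8 in all and at most 12, crops included, and the job is handed in when it is done.

Besides the shell and the picture viewer there is one more tool, called after "Emit:" as name(argument=value, ...) on one line, values as JSON. apply_moves: Moves the arm, as the interface text tells. Its arguments: {"type":"object","properties":{"moves":{"type":"array","items":{"type":"array","items":{"type":"number"}}},"squeeze":{"type":"number"}},"required":["moves"]}

```bash
mkdir -p pics; ls; cat > h.py <<'E'
from station import *
import numpy as np, cv2
def cam(n):
    c=camera(n); R=cv2.Rodrigues(np.array(c["rvec"],float))[0]; t=np.array(c["tvec"],float).ravel()
    return c,R,t
def cloud(c,R,t):
    z=c["range_z"].astype(float); v,u=np.mgrid[:z.shape[0],:z.shape[1]]; K=np.array(c["mtx"])
    P=np.stack([(u-K[0,2])*z/K[0,0],(v-K[1,2])*z/K[1,1],z],-1)
    W=(P-t)@R; W[z==0]=np.nan
    return W
def save(n,im): cv2.imwrite("pics/"+n+".png",im[...,::-1])
E
python3 - <<'E'
from h import *
s=sense(); print({k:np.round(v,3) for k,v in s.items()})
ims=[]
for n in ["scene","top"]:
    c,R,t=cam(n); save(n,c["img"]); np.savez(n+".npz",W=cloud(c,R,t),img=c["img"]); print(n,-R.T@t,R[2],c["mtx"][0])
E
```

```text
pics
{'t': np.float64(0.0), 'q': array([ 1.115,  0.427,  0.074,  1.607, -0.034,  1.111, -0.067]), 'joint_vel': array([-0.   , -0.   ,  0.001,  0.001, -0.   ,  0.001, -0.001]), 'effort': array([-3.0000e-03, -9.3584e+01,  3.6650e+00, -4.5421e+01, -4.9000e-02,
        2.0000e-02,  0.0000e+00]), 'ee_pos': array([ 0.203, -0.644,  0.404]), 'eef_rot': array([-3.104, -0.478,  0.   ]), 'contact_force': array([-0.859, -0.763,  0.292]), 'moment': array([0.002, 0.054, 0.006]), 'finger_gap': np.float64(0.094)}
scene [ 1.35138015 -0.15153821  0.95185761] [-0.70205183  0.15159906 -0.69580238] [381.04192819   0.         256.25529581]
top [0.25313395 0.03380404 1.74444397] [ 0.15941708 -0.00925585 -0.98716793] [490.18520196   0.         267.52488737]
```

View pics/scene.png

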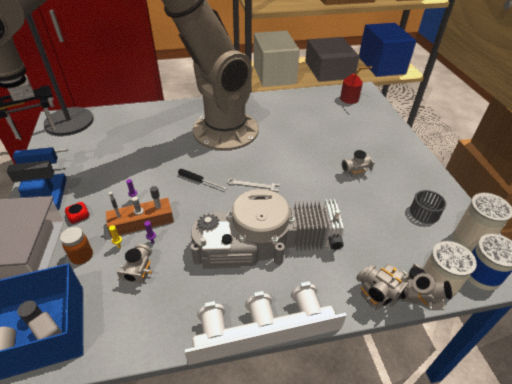

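View pics/top.png

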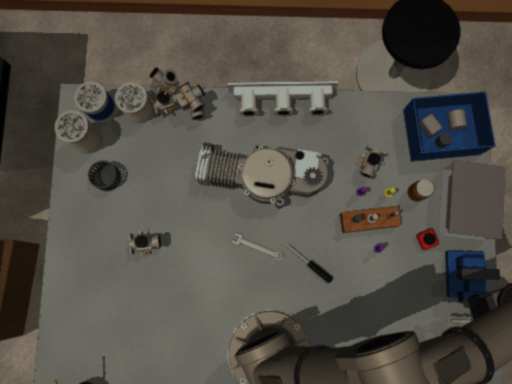

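The scene view shows the block at about (140,215) with three tools, purple and yellow look-alikes around it at (131,187), (150,231) and (115,235), and the engine cover at (262,210). The top view shows the block at (371,220) and the dark window at (265,184). I'll enlarge both.

```bash
python3 - <<'E'
from h import *
a=np.load("scene.npz");b=np.load("top.npz")
A=cv2.resize(a["img"][170:260,90:180],(400,400),interpolation=cv2.INTER_CUBIC)
B=cv2.resize(b["img"][195:245,335:410],(400,267),interpolation=cv2.INTER_CUBIC)
C=cv2.resize(b["img"][140:210,230:305],(400,373),interpolation=cv2.INTER_CUBIC)
im=np.zeros((600,800,3),np.uint8); im[:400,:400]=A; im[:267,400:]=B; im[267:600,400:]=C[:333]; save("crop1",im)
W=b["W"]
# block top
sub=W[195:245,335:410]; m=(abs(sub[...,2]-.05)<.006)
p=sub[m][:,:2].astype(np.float32); r=cv2.minAreaRect(p*1000); print("block",r,m.sum())
h=sub[...,2]; 
n,l,st,ce=cv2.connectedComponentsWithStats(((h>.065)).astype(np.uint8))
for i in range(1,n):
    q=sub[l==i]; print("tool",ce[i]+[335,195],len(q),q.mean(0).round(4),np.nanmax(q[:,2]))
# cover
sub=W[140:210,225:310]; m=abs(sub[...,2]-.14)<.006
n,l,st,ce=cv2.connectedComponentsWithStats(m.astype(np.uint8)); i=1+st[1:,4].argmax()
cn=max(cv2.findContours((l==i).astype(np.uint8),0,1)[0],key=len)[:,0]
q=np.array([sub[y,x] for x,y in cn]); print("cover circ",cv2.minEnclosingCircle((q[:,:2]*1000).astype(np.float32)),q[:,2].mean(), st[i])
g=b["img"][140:210,225:310].mean(-1); yy,xx=np.nonzero((g<70)); k=(yy>30)&(yy<55)&(xx>22)&(xx<65)
print("dark",list(zip(xx[k]+225,yy[k]+140))[:5],k.sum()); 
E
```

```text
block ((490.6517639160156, -340.61376953125), (122.20841979980469, 200.85775756835938), 7.889394283294678) 867
tool [392.97142857 213.97142857] 35 [ 0.4724 -0.4027  0.1202] 0.155618427754765
tool [356.57575758 218.28787879] 66 [ 0.4548 -0.2799  0.1228] 0.14048841996159592
tool [373.5 217. ] 40 [ 0.4633 -0.3418  0.1002] 0.1180626920879468
cover circ ((602.2468872070312, 25.095571517944336), 85.17210388183594) 0.13825454643713658 [  17    8   50   50 1618]
dark [(np.int64(255), np.int64(182)), (np.int64(256), np.int64(182)), (np.int64(257), np.int64(182)), (np.int64(258), np.int64(182)), (np.int64(259), np.int64(182))] 141
```

View pics/crop1.png

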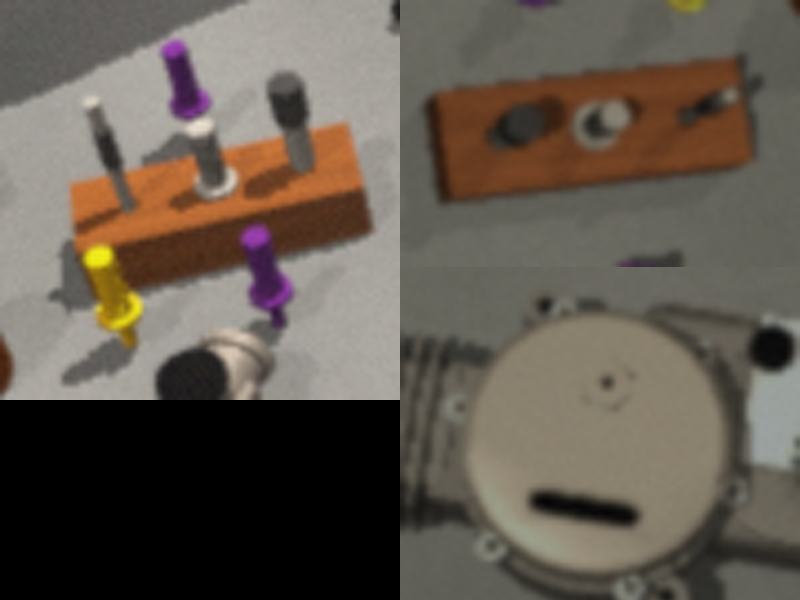

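The centre tool, at scene (137,205) and top (373,217), is the only grey one in the block with a wide collar, so it is the pin. The left one is the slim drift, the right one is the dark stepped aligner, and the purple and yellow ones are decoys. The top crop shows the window as a dark slit. Its left end points to the fins.

```bash
python3 - <<'E'
from h import *
c,R,t=cam("top"); K=np.array(c["mtx"]); C=-R.T@t
g=c["img"].mean(-1)
up=cv2.resize(g[170:200,245:290].astype(np.float32),None,fx=8,fy=8,interpolation=cv2.INTER_CUBIC)
n,l,st,ce=cv2.connectedComponentsWithStats((up<85).astype(np.uint8)); print(st[:,4],ce,st)
i=1+st[1:,4].argmax(); v,u=np.nonzero(l==i); u=(u+.5)/8-.5+245; v=(v+.5)/8-.5+170
d=np.stack([(u-K[0,2])/K[0,0],(v-K[1,2])/K[1,1],u*0+1],1)@R
P=C+d*((.14-C[2])/d[:,2])[:,None]
r=cv2.minAreaRect((P[:,:2]*1000).astype(np.float32)); print(r, P.mean(0))
w=cv2.PCACompute((P[:,:2]).astype(np.float32),None)[1][0]; print("axis",w,np.degrees(np.arctan2(w[1],w[0])))
p=P[:,:2].mean(0)-np.array([.602,.025]); print("from cover centre",p)
s=sense(); print(cv2.Rodrigues(s["eef_rot"])[0].round(4))
c,R,t=cam("wrist"); Rt=cv2.Rodrigues(s["eef_rot"])[0]; print("cam in tool",Rt.T@(-R.T@t-s["ee_pos"]),(R@Rt).round(3),c["mtx"][0])
E
```

```text
[65133  6200 14681   222    21   117    26] [[171.87490212  99.57069381]
 [156.35048387 122.17290323]
 [227.16334037 205.72481439]
 [  4.89189189 141.27027027]
 [ 32.61904762 169.0952381 ]
 [ 18.25641026 176.5982906 ]
 [223.34615385 237.26923077]] [[    0     0   360   240 65133]
 [   73    93   168    59  6200]
 [   20   106   340   134 14681]
 [    0   127    15    24   222]
 [   30   167     6     5    21]
 [   12   171    13    12   117]
 [  221   235     6     5    26]]
((537.0873413085938, 16.670066833496094), (56.138736724853516, 141.05007934570312), 1.3197026252746582) [0.5233733  0.00091436 0.14      ]
axis [-0.13202268  0.99124676] 97.58649
from cover centre [-0.0786267  -0.02408564]
[[ 9.536e-01  3.010e-01 -3.000e-04]
 [ 3.010e-01 -9.536e-01  1.000e-03]
 [-0.000e+00 -1.000e-03 -1.000e+00]]
cam in tool [0.07132971 0.00085434 0.02042585] [[-0.     1.    -0.   ]
 [-0.968 -0.    -0.249]
 [-0.249 -0.     0.968]] [280.20836001   0.         257.20690615]
```

Emit:
apply_moves(moves=[[0.0282, -0.0175, 0, 0, 0.094], [0.0282, -0.0175, 0, 0, 0.094], [0.0282, -0.0175, 0, 0, 0.094], [0.0282, -0.0175, 0, 0, 0.094], [0.0282, -0.0175, 0, 0, 0.094], [0.0282, -0.0175, 0, 0, 0.094], [0.0282, -0.0175, 0, 0, 0.094], [0.0282, -0.0175, 0, 0, 0.094]])

```text
t: 0.87
ee_pos: [0.377, -0.4408, 0.4047]
eef_rot: [-3.105, -0.478, -0.0]
contact_force: [1.7, 0.5, 0.4]
finger_gap: 0.0939
```

Emit:
apply_moves(moves=[[0.0282, -0.0175, 0, 0, 0.094], [0.0282, -0.0175, 0, 0, 0.094], [0.0282, -0.0175, 0, 0, 0.094], [0.0282, -0.0175, 0, 0, 0.094], [0, 0, 0, -6.7, 0.094], [0, 0, 0, -6.7, 0.094], [0, 0, 0, -6.7, 0.094], [0, 0, 0, -6.7, 0.094]])

```text
t: 1.53
ee_pos: [0.4628, -0.3413, 0.4046]
eef_rot: [-2.906, -1.194, 0.0]
contact_force: [0.0, -0.4, 0.8]
finger_gap: 0.094
```

Emit:
apply_moves(moves=[[0, 0, 0, -6.7, 0.094], [0, 0, 0, -6.7, 0.094], [0, 0, 0, -6.7, 0.094], [0, 0, 0, -6.7, 0.094], [0, 0, 0, -6.7, 0.094], [0, 0, 0, -6.7, 0.094], [0, 0, 0, -6.7, 0.094], [0, 0, 0, -6.7, 0.094]])

```text
t: 2.2
ee_pos: [0.4626, -0.3415, 0.4046]
eef_rot: [-2.056, -2.375, -0.0]
contact_force: [0.1, -0.2, 0.2]
finger_gap: 0.0939
```

```bash
cat >> h.py <<'E'
def totool(p=None,yaw=None):
    """print tool-frame shift to move grasp point (180 mm ahead) to p, and turn so tool y has world yaw deg (mod 180)"""
    s=sense(); R=cv2.Rodrigues(s["eef_rot"])[0]; g=s["ee_pos"]+.18*R[:,2]
    cur=np.degrees(np.arctan2(R[1,1],R[0,1]))
    print("t",round(float(s["t"]),2),"grasp",g.round(4),"yaw_y",cur.round(2),"zax",R[:,2].round(4),"F",np.round(s["contact_force"],2),"M",np.round(s["moment"],3),"gap",round(float(s["finger_gap"]),4),"q",np.round(s["q"],2))
    if p is not None: print("shift",(R.T@(np.array(p)-g)).round(4))
    if yaw is not None: print("turn",-((yaw-cur+90)%180-90))
E
python3 - <<'E'
from h import *
totool([.463,-.342,.085],8)
c,R,t=cam("wrist"); save("w1",c["img"]); W=cloud(c,R,t); np.savez("w1.npz",W=W)
for a,b in [(.098,.120),(.058,.11),(.052,.06)]:
    m=(W[...,2]>a)&(W[...,2]<b)&(np.hypot(W[...,0]-.463,W[...,1]+.342)<.03)
    q=W[m]; print(a,b,m.sum(), cv2.minEnclosingCircle((q[:,:2]*1000).astype(np.float32)) if len(q) else 0, q.mean(0), np.argwhere(m).mean(0))
m=(abs(W[...,2]-.05)<.004)&(np.hypot(W[...,0]-.463,W[...,1]+.342)<.14); print(cv2.minAreaRect((W[m][:,:2]*1000).astype(np.float32)))
E
```

```text
t 2.2 grasp [ 0.4626 -0.3415  0.2246] yaw_y 8.25 zax [-2.e-04  2.e-04 -1.e+00] F [ 0.07 -0.16  0.22] M [-0.087 -0.069 -0.004] gap 0.0939 q [ 0.79  0.28 -0.32  1.82  0.1   1.06  0.58]
shift [-0.0006  0.0004  0.1396]
turn 0.24639017837995425
0.098 0.12 286 ((464.7781677246094, -344.7215881347656), 9.219534873962402) [ 0.46450804 -0.34387953  0.10849008] [190.52797203 259.47202797]
0.058 0.11 336 ((464.76605224609375, -344.72406005859375), 9.224958419799805) [ 0.4642302  -0.34176217  0.09885702] [186.44345238 259.44345238]
0.052 0.06 225 ((464.78857421875, -344.7474365234375), 14.922048568725586) [ 0.46396805 -0.33974035  0.05450933] [175.54666667 259.20444444]
((471.2394104003906, -350.8503112792969), (188.06105041503906, 206.5264892578125), 52.67180633544922)
```

View pics/w1.png

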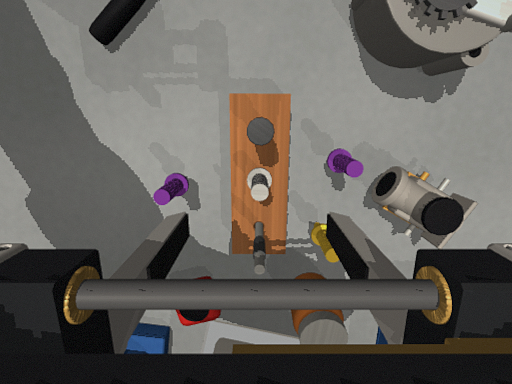

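The wrist view has the grey collared pin at (259,185), between the aligner (260,130) and the drift (259,245). The handle (r 9.2 mm) and the collar (r 14.9 mm) both put its axis at (0.4648, -0.3447), and both sizes match. I'll go down and grasp it.

Emit:
apply_moves(moves=[[-0.0035, 0.0017, 0, 0, 0.05], [0, 0, 0.02, 0, 0.05], [0, 0, 0.03, 0, 0.05], [0, 0, 0.03, 0, 0.05], [0, 0, 0.03, 0, 0.05], [0, 0, 0.02, 0, 0.05], [0, 0, 0.01, 0, 0.05], [0, 0, 0, 0, 0.05]])

```text
t: 2.92
ee_pos: [0.4645, -0.3446, 0.2627]
eef_rot: [-2.064, -2.364, 0.001]
contact_force: [-0.1, -0.2, 1.0]
finger_gap: 0.0504
```

Emit:
apply_moves(moves=[[0, 0, 0, 0, 0.03], [0, 0, 0, 0, 0.02], [0, 0, 0, 0, 0.01], [0, 0, 0, 0, 0.01], [0, 0, 0, 0, 0.01], [0, 0, 0, 0, 0.01], [0, 0, 0, 0, 0.01], [0, 0, 0, 0, 0.01]], squeeze=25)

```text
t: 3.58
ee_pos: [0.465, -0.3449, 0.2654]
eef_rot: [2.062, 2.369, 0.0]
contact_force: [-1.2, -0.1, 7.2]
finger_gap: 0.0175
```

```bash
python3 -c "
from h import *
totool()"
```

```text
t 3.58 grasp [ 0.4652 -0.345   0.0854] yaw_y 7.91 zax [ 8.e-04 -6.e-04 -1.e+00] F [-1.16 -0.07  7.22] M [ 0.115  0.225 -0.002] gap 0.0175 q [ 0.76  0.45 -0.29  1.93  0.18  0.79  0.51]
```

Emit:
apply_moves(moves=[[0, 0, -0.005, 0, 0.01], [0, 0, -0.015, 0, 0.01], [0, 0, -0.025, 0, 0.01], [0, 0, -0.03, 0, 0.01], [0, 0, -0.03, 0, 0.01], [0, 0, -0.03, 0, 0.01], [0, 0, -0.025, 0, 0.01], [0, 0, 0, 0, 0.01]])

```text
t: 4.25
ee_pos: [0.4655, -0.345, 0.4301]
eef_rot: [2.059, 2.364, 0.001]
contact_force: [-0.3, 0.6, -1.5]
finger_gap: 0.0176
```

```bash
python3 - <<'E'
from h import *
c,R,t=cam("top"); K=np.array(c["mtx"]); C=-R.T@t
g=c["img"].mean(-1)
up=cv2.resize(g[170:200,245:290].astype(np.float32),None,fx=8,fy=8,interpolation=cv2.INTER_CUBIC)
n,l,st,ce=cv2.connectedComponentsWithStats((up<85).astype(np.uint8))
i=l[122,156]; v,u=np.nonzero(l==i); u=(u+.5)/8-.5+245; v=(v+.5)/8-.5+170
d=np.stack([(u-K[0,2])/K[0,0],(v-K[1,2])/K[1,1],u*0+1],1)@R
P=C+d*((.138-C[2])/d[:,2])[:,None]
print(st[i],cv2.minAreaRect((P[:,:2]*1000).astype(np.float32)), P.mean(0))
w=cv2.PCACompute((P[:,:2]).astype(np.float32),None)[1][0]; a=np.degrees(np.arctan2(w[1],w[0])); print("axis",w,a)
print("from cover centre",P[:,:2].mean(0)-[.602,.025]) 
totool([P[:,0].mean(),P[:,1].mean(),.235],a)
E
```

```text
[  74   94  166   58 6005] ((558.3707275390625, 31.09640121459961), (69.98810577392578, 16.86874771118164), 81.71122741699219) [0.55832099 0.03114058 0.138     ]
axis [0.14943393 0.98877174] 81.40587
from cover centre [-0.04367901  0.00614058]
t 4.3 grasp [ 0.4658 -0.3454  0.2475] yaw_y 7.9 zax [ 0.0036 -0.0026 -1.    ] F [ 0.77 -0.96 -0.94] M [-0.064 -0.145  0.054] gap 0.0176 q [ 0.79  0.27 -0.32  1.78  0.09  1.1   0.58]
shift [0.3602 0.1434 0.0118]
turn -73.50106265757847
```

Emit:
apply_moves(moves=[[0.015, 0.006, 0, 0, 0.01], [0.03, 0.012, 0, 0, 0.01], [0.03, 0.012, 0, 0, 0.01], [0.03, 0.012, 0, 0, 0.01], [0.03, 0.012, 0, 0, 0.01], [0.03, 0.012, 0, 0, 0.01], [0.03, 0.012, 0, 0, 0.01], [0.03, 0.012, 0, 0, 0.01]])

```text
t: 4.97
ee_pos: [0.5227, -0.108, 0.4236]
eef_rot: [-2.062, -2.368, 0.001]
contact_force: [0.3, 0.0, -1.6]
finger_gap: 0.0173
```

Emit:
apply_moves(moves=[[0.03, 0.012, 0, 0, 0.01], [0.03, 0.012, 0, 0, 0.01], [0.03, 0.012, 0, 0, 0.01], [0.03, 0.012, 0, 0, 0.01], [0.015, 0.006, 0, 0, 0.01], [0, 0, 0, -6.7, 0.01], [0, 0, 0, -6.7, 0.01], [0, 0, 0, -6.7, 0.01]])

```text
t: 5.63
ee_pos: [0.5575, 0.0321, 0.4234]
eef_rot: [-1.607, -2.697, 0.001]
contact_force: [0.5, 0.4, -1.5]
finger_gap: 0.0177
```

Emit:
apply_moves(moves=[[0, 0, 0, -6.7, 0.01], [0, 0, 0, -6.7, 0.01], [0, 0, 0, -6.7, 0.01], [0, 0, 0, -6.7, 0.01], [0, 0, 0, -6.7, 0.01], [0, 0, 0, -6.7, 0.01], [0, 0, 0, -6.7, 0.01], [0, 0, 0, -6.5, 0.01]])

```text
t: 6.3
ee_pos: [0.5575, 0.0315, 0.4235]
eef_rot: [-0.226, -3.132, -0.0]
contact_force: [0.1, 0.9, -1.6]
finger_gap: 0.0177
```

```bash
python3 - <<'E'
from h import *
y=np.array([.149,.989,0]); w=np.array([.5583,.0311,.235])
totool(w+y*.025,81.4)
c,R,t=cam("wrist"); save("w2",c["img"]); W=cloud(c,R,t); np.savez("w2.npz",W=W,img=c["img"],R=R,t=t,K=c["mtx"])
E
```

```text
t 6.3 grasp [0.5572 0.0315 0.2435] yaw_y 81.76 zax [-1.8e-03  2.0e-04 -1.0e+00] F [ 0.09  0.86 -1.63] M [ 0.082 -0.159 -0.011] gap 0.0177 q [ 0.45  0.3  -0.75  1.81  0.23  1.12  1.05]
shift [-0.0013  0.0247  0.0085]
turn 0.3619378591449589
```

View pics/w2.png

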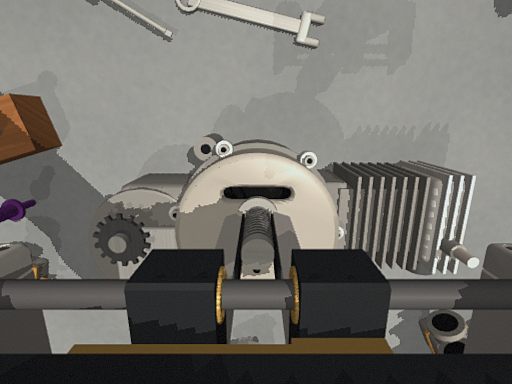

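The wrist view shows the pin held at (258,235) and the window fully in sight at (256,192), with the barrel fins on the right (+y). I'll measure the window, the collar and the inside depths from this same frame.

```bash
python3 - <<'E'
from h import *
f=np.load("w2.npz"); W,img,R,t,K=[f[k] for k in ["W","img","R","t","K"]]; C=-R.T@t
g=img.mean(-1).astype(np.float32)
u0,u1,v0,v1=215,298,180,206
up=cv2.resize(g[v0:v1,u0:u1],None,fx=8,fy=8,interpolation=cv2.INTER_CUBIC)
n,l,st,ce=cv2.connectedComponentsWithStats((up<110).astype(np.uint8)); i=1+st[1:,4].argmax(); print(st[i])
v,u=np.nonzero(l==i); u=(u+.5)/8-.5+u0; v=(v+.5)/8-.5+v0
Z=W[...,2]; cov=Z[(abs(Z-.14)<.006)]; print("cover z",np.median(cov))
d=np.stack([(u-K[0,2])/K[0,0],(v-K[1,2])/K[1,1],u*0+1],1)@R
P=C+d*((.1385-C[2])/d[:,2])[:,None]
print(cv2.minAreaRect((P[:,:2]*1000).astype(np.float32)))
# inside depth map in window coordinates
y=np.array([.149,.989]);x=np.array([.989,-.149]);o=np.array([.5583,.0311])
q=W[(Z<.134)&(np.linalg.norm(W[...,:2]-o,axis=-1)<.06)]
r=q[:,:2]-o; print(len(q),"z hist",np.percentile(q[:,2],[2,10,25,50,75,90]))
a=(r@y*1000); b=r@x*1000
for k in range(-36,36,3):
    m=(a>=k)&(a<k+3)&(abs(b)<9)
    if m.sum(): print(k,m.sum(),q[m,2].round(3).min(),np.median(q[m,2]).round(3),b[m].min().round(0),b[m].max().round(0))
# pin
m=(Z>.16)&(Z<.215)&(np.linalg.norm(W[...,:2]-[.5572,.0315],axis=-1)<.022)
q=W[m]; print("pin pts",len(q),q.mean(0)); 
for z in np.arange(.16,.215,.005):
    k=(q[:,2]>=z)&(q[:,2]<z+.005)
    if k.sum(): rr=q[k,:2]-[.5572,.0315]; print(z.round(3),k.sum(),(rr@y).min().round(4),(rr@y).max().round(4),(rr@x).min().round(4),(rr@x).max().round(4))
E
```

```text
[   45    44   584   164 63335]
cover z 0.1392640486351763
((558.8409423828125, 29.356800079345703), (71.93208312988281, 20.573862075805664), 85.93622589111328)
2813 z hist [-0.00176896 -0.00078137  0.00590049  0.10073909  0.11414363  0.11880387]
-36 28 0.114 0.115 -0.0 9.0
-33 23 0.107 0.114 -0.0 9.0
-30 33 0.102 0.112 3.0 8.0
-27 20 0.101 0.103 2.0 9.0
-24 20 0.101 0.102 3.0 9.0
-21 14 0.102 0.103 2.0 8.0
-18 17 0.102 0.103 -1.0 9.0
-15 20 0.113 0.115 -0.0 7.0
-12 27 0.113 0.115 -1.0 9.0
-9 27 0.113 0.114 -1.0 8.0
-6 27 0.113 0.114 -1.0 9.0
-3 27 0.114 0.114 -0.0 9.0
0 17 0.113 0.115 -1.0 8.0
3 27 0.112 0.114 -1.0 8.0
6 27 0.113 0.115 -1.0 8.0
9 27 0.113 0.114 -0.0 8.0
12 30 0.113 0.115 -1.0 9.0
15 23 0.113 0.115 -1.0 8.0
18 30 0.113 0.114 -1.0 9.0
21 31 0.113 0.115 -1.0 9.0
24 30 0.113 0.115 -1.0 8.0
27 29 0.112 0.115 -1.0 8.0
30 22 0.113 0.115 0.0 8.0
33 12 0.114 0.114 0.0 8.0
pin pts 429 [0.54607625 0.03217053 0.21221773]
0.205 34 -0.0144 0.011 -0.0167 -0.008
0.21 395 -0.015 0.0132 -0.0167 -0.0023
```

```bash
python3 - <<'E'
from h import *
f=np.load("w2.npz"); W,img,R,t,K=[f[k] for k in ["W","img","R","t","K"]]; C=-R.T@t
Z=W[...,2]; 
y=np.array([.149,.989]);x=np.array([.989,-.149]);o=np.array([.5583,.0311])
for th in (.1375,.1355,.134):
    n,l,st,ce=cv2.connectedComponentsWithStats((Z<th).astype(np.uint8)); i=l[192,256]
    v,u=np.nonzero(l==i); d=np.stack([(u-K[0,2])/K[0,0],(v-K[1,2])/K[1,1],u*0+1],1)@R
    P=C+d*((.1393-C[2])/d[:,2])[:,None]; r=(P[:,:2]-o)*1000
    print(th,st[i],cv2.minAreaRect((P[:,:2]*1000).astype(np.float32)),"y",(r@y).min(),(r@y).max(),"x",(r@x).min(),(r@x).max())
    a=r@y; mid=[((r@x)[(a>k)&(a<k+6)].min().round(1),(r@x)[(a>k)&(a<k+6)].max().round(1)) for k in range(-27,27,6)]; print(mid)
# slot pts
q=W[(Z<.109)&(Z>.09)]; r=(q[:,:2]-o)*1000; k=np.linalg.norm(r,axis=1)<40; a,b=(r@y)[k],(r@x)[k]
for s in range(-2,10,2): m=(b>=s)&(b<s+2); print(s,m.sum(),a[m].min().round(1) if m.any() else 0,a[m].max().round(1) if m.any() else 0)
E
```

```text
0.1375 [221 185  72  18 935] ((557.9340209960938, 29.603500366210938), (69.4224853515625, 17.22760581970215), 81.73646545410156) y -36.25396589211521 33.194894399558684 x -8.894563505371842 8.620023729831047
[(np.float64(-8.6), np.float64(8.6)), (np.float64(-8.7), np.float64(7.5)), (np.float64(-8.7), np.float64(7.5)), (np.float64(-8.7), np.float64(3.4)), (np.float64(-7.8), np.float64(1.3)), (np.float64(-8.8), np.float64(3.3)), (np.float64(-7.8), np.float64(7.4)), (np.float64(-7.9), np.float64(8.4)), (np.float64(-8.9), np.float64(8.4))]
0.1355 [222 186  70  14 782] ((556.90234375, 29.737464904785156), (67.3752212524414, 13.149728775024414), 81.73628234863281) y -35.25124457603931 32.14460686643459 x -7.767514422217532 5.545164447871767
[(np.float64(-7.6), np.float64(5.5)), (np.float64(-6.7), np.float64(5.5)), (np.float64(-6.7), np.float64(5.5)), (np.float64(-7.7), np.float64(3.4)), (np.float64(-7.8), np.float64(1.3)), (np.float64(-6.8), np.float64(3.3)), (np.float64(-6.8), np.float64(5.3)), (np.float64(-6.9), np.float64(5.3)), (np.float64(-6.9), np.float64(5.3))]
0.134 [223 187  69  13 762] ((557.4633178710938, 30.118324279785156), (66.40003967285156, 12.149197578430176), 81.73571014404297) y -34.300612751735805 32.1091767266052 x -6.9005567201745 5.5139112977922045
[(np.float64(-6.6), np.float64(5.5)), (np.float64(-6.7), np.float64(5.5)), (np.float64(-6.7), np.float64(5.5)), (np.float64(-6.7), np.float64(3.4)), (np.float64(-6.8), np.float64(1.3)), (np.float64(-6.8), np.float64(3.3)), (np.float64(-6.8), np.float64(5.3)), (np.float64(-6.9), np.float64(5.3)), (np.float64(-6.9), np.float64(5.3))]
-2 0 0 0
0 1 -30.6 -30.6
2 21 -29.9 -17.7
4 20 -28.8 -16.6
6 21 -27.8 -15.6
8 24 -26.7 -14.5
```

The depth gives the window centre as (0.558, 0.030), yaw 81.7°, cover z 0.139 and face z 0.114, all as specified. It also shows the slot around y ≈ -0.024, tilted about 0.5 rad. I'll go above the barrel end (y = +0.025).

Emit:
apply_moves(moves=[[-0.0013, 0.012, 0, 0, 0.01], [-0.0013, 0.0116, 0, 0, 0.01], [0, 0, 0.01, 0, 0.01], [0, 0, 0.01, 0, 0.01], [0, 0, 0.006, 0, 0.01], [0, 0, 0, 0, 0.01], [0, 0, 0, 0, 0.01]])

```text
t: 6.93
ee_pos: [0.5638, 0.0543, 0.398]
eef_rot: [-0.236, -3.131, 0.0]
contact_force: [0.7, 1.0, -1.7]
finger_gap: 0.0177
```

```bash
python3 - <<'E'
from h import *
totool([.5632,.0545,.2170],81.7)
c,R,t=cam("wrist"); save("w3",cv2.resize(c["img"][150:300,170:340],(680,600),interpolation=cv2.INTER_CUBIC))
W=cloud(c,R,t);Z=W[...,2]; x=np.array([.989,-.145]);y=np.array([.145,.989]);o=np.array([.558,.030])
m=(Z>.175)&(Z<.2)&(np.linalg.norm(W[...,:2]-o,axis=-1)<.05); r=(W[m][:,:2]-o)*1000; print("collar y",(r@y).min(),(r@y).max(),"xmin",(r@x).min(),"z",np.median(Z[m]))
c,R,t=cam("scene"); save("s3",cv2.resize(c["img"][170:260,215:305],(540,540),interpolation=cv2.INTER_CUBIC))
E
```

```text
t 6.93 grasp [0.5636 0.0543 0.218 ] yaw_y 81.38 zax [-0.0013 -0.     -1.    ] F [ 0.71  0.95 -1.73] M [ 0.048 -0.144 -0.007] gap 0.0177 q [ 0.4   0.34 -0.75  1.82  0.26  1.08  0.98]
shift [0.0004 0.0001 0.001 ]
turn -0.3191873080714913
collar y 9.83042331230423 38.09647078028123 xmin -14.554457727312927 z 0.18718875966271034
```

View pics/w3.png

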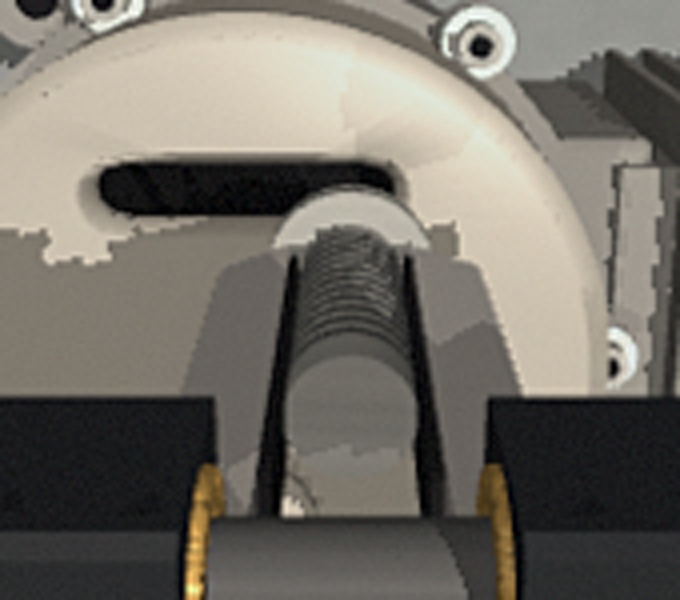

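View pics/s3.png

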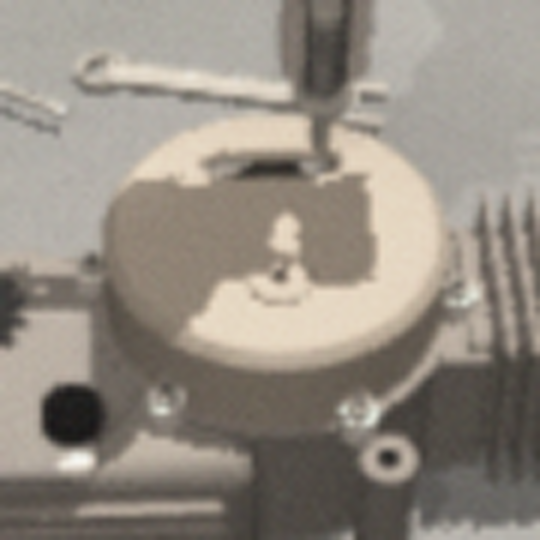

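The crops show the pin at the window's barrel end, with its collar centred at y ≈ +24 mm and x ≈ 0. The nose is just above the mouth. I'll lower it gently.

Emit:
apply_moves(moves=[[0, 0, 0.006, 0, 0.01], [0, 0, 0.006, 0, 0.01], [0, 0, 0.004, 0, 0.01], [0, 0, 0, 0, 0.01]])

```text
t: 7.37
ee_pos: [0.5637, 0.0544, 0.3816]
eef_rot: [-0.235, -3.131, 0.0]
contact_force: [0.3, 0.5, -1.5]
finger_gap: 0.0175
```

Emit:
apply_moves(moves=[[0, 0, 0.004, 0, 0.01], [0, 0, 0.004, 0, 0.01], [0, 0, 0.003, 0, 0.01], [0, 0, 0, 0, 0.01], [0, 0, 0, 0, 0.01]])

```text
t: 7.78
ee_pos: [0.5639, 0.0546, 0.3715]
eef_rot: [-0.235, -3.132, -0.0]
contact_force: [-0.1, 0.4, -0.9]
finger_gap: 0.0175
```

Emit:
apply_moves(moves=[[0, 0, 0.001, 0, 0.01], [0, 0, 0.001, 0, 0.01], [0, 0, 0.001, 0, 0.01], [0, 0, 0, 0, 0.01], [0, 0, 0, 0, 0.01]])

```text
t: 8.2
ee_pos: [0.5639, 0.0546, 0.3687]
eef_rot: [-0.235, -3.133, -0.0]
contact_force: [-0.2, -0.3, -0.8]
finger_gap: 0.0175
```

Emit:
apply_moves(moves=[[0, 0, 0.001, 0, 0.01], [0, 0, 0.001, 0, 0.01], [0, 0, 0, 0, 0.01], [0, 0, 0, 0, 0.01]])

```text
t: 8.53
ee_pos: [0.564, 0.0546, 0.3667]
eef_rot: [-0.235, -3.133, -0.0]
contact_force: [0.2, 0.8, -1.7]
finger_gap: 0.0177
```

Emit:
apply_moves(moves=[[0, 0, 0.001, 0, 0.01], [0, 0, 0, 0, 0.01], [0, 0, 0, 0, 0.01]])

```text
t: 8.78
ee_pos: [0.564, 0.0546, 0.3657]
eef_rot: [-0.235, -3.133, -0.0]
contact_force: [0.8, 0.7, -0.8]
finger_gap: 0.0176
```

Emit:
apply_moves(moves=[[0, 0, 0.0007, 0, 0.01], [0, 0, 0, 0, 0.01], [0, 0, 0, 0, 0.01]])

```text
t: 9.03
ee_pos: [0.564, 0.0546, 0.3651]
eef_rot: [0.235, 3.133, 0.0]
contact_force: [-0.8, -1.0, 1.0]
finger_gap: 0.0174
```

Emit:
apply_moves(moves=[[0, 0, 0.0005, 0, 0.01], [0, 0, 0, 0, 0.01], [0, 0, 0, 0, 0.01]])

```text
t: 9.28
ee_pos: [0.5641, 0.0547, 0.3649]
eef_rot: [0.235, 3.132, 0.0]
contact_force: [-0.8, -1.2, 5.6]
finger_gap: 0.0174
```

Contact shows at TCP z 0.365, a press of about 5–7 N. That puts the nose at the face height and the collar 10 mm up, as expected. I'll ease off slightly and draw along -y.

Emit:
apply_moves(moves=[[0, 0, -0.0002, 0, 0.01], [0, -0.001, 0, 0, 0.01], [0, -0.001, 0, 0, 0.01], [0, -0.001, 0, 0, 0.01], [0, -0.001, 0, 0, 0.01]])

```text
t: 9.7
ee_pos: [0.5635, 0.0509, 0.3649]
eef_rot: [0.235, 3.132, 0.001]
contact_force: [0.3, 4.2, 3.9]
finger_gap: 0.0177
```

Emit:
apply_moves(moves=[[0, -0.0015, 0, 0, 0.01], [0, -0.0015, 0, 0, 0.01], [0, -0.0015, 0, 0, 0.01], [0, -0.0015, 0, 0, 0.01]])

```text
t: 10.03
ee_pos: [0.5626, 0.0447, 0.3649]
eef_rot: [0.235, 3.132, 0.001]
contact_force: [0.9, 5.2, 5.2]
finger_gap: 0.0174
```

```bash
cat > rel.py <<'E'
from h import *
totool(); s=sense(); R=cv2.Rodrigues(s["eef_rot"])[0]; g=(s["ee_pos"]+.18*R[:,2])[:2]-[.558,.030]
x=np.array([.9896,-.1444]);y=np.array([.1444,.9896]); print("win x",(g@x*1000).round(2),"y",(g@y*1000).round(2),"tcp z",s["ee_pos"][2])
E
python3 rel.py
```

```text
t 10.03 grasp [0.5626 0.0448 0.1849] yaw_y 81.42 zax [ 4.e-04  4.e-04 -1.e+00] F [0.94 5.25 5.22] M [ 1.35  -0.326  0.033] gap 0.0174 q [ 0.4   0.37 -0.73  1.86  0.29  1.01  0.97]
win x 2.45 y 15.33 tcp z 0.36486788075609883
```

Emit:
apply_moves(moves=[[0.0007, -0.001, -0.0002, 0, 0.01], [0, -0.001, 0, 0, 0.01], [0, -0.001, 0, 0, 0.01], [0, -0.001, 0, 0, 0.01], [0, -0.001, 0, 0, 0.01], [0, -0.001, 0, 0, 0.01]])

```text
t: 10.53
ee_pos: [0.5609, 0.0388, 0.3649]
eef_rot: [-0.235, -3.133, -0.0]
contact_force: [1.8, 4.0, 4.5]
finger_gap: 0.0177
```

Emit:
apply_moves(moves=[[0, -0.001, 0, 0, 0.01], [0, -0.001, 0, 0, 0.01], [0, -0.001, 0, 0, 0.01], [0, -0.001, 0, 0, 0.01], [0, -0.001, 0, 0, 0.01]])

```text
t: 10.95
ee_pos: [0.5601, 0.0338, 0.3649]
eef_rot: [-0.235, -3.133, -0.0]
contact_force: [0.6, 3.8, 5.1]
finger_gap: 0.0174
```

```bash
python3 rel.py
```

```text
t 10.95 grasp [0.5601 0.0338 0.1849] yaw_y 81.42 zax [ 0.  0. -1.] F [0.63 3.81 5.07] M [ 1.249 -0.268  0.031] gap 0.0174 q [ 0.42  0.37 -0.73  1.87  0.29  1.01  0.99]
win x 1.54 y 4.08 tcp z 0.36492384102254183
```

Emit:
apply_moves(moves=[[0, -0.001, 0, 0, 0.01], [0, -0.001, 0, 0, 0.01], [0, -0.001, 0, 0, 0.01], [0, -0.001, 0, 0, 0.01], [0, -0.001, 0, 0, 0.01], [0, -0.001, 0, 0, 0.01], [0, -0.001, 0, 0, 0.01]])

```text
t: 11.53
ee_pos: [0.5591, 0.0269, 0.3649]
eef_rot: [-0.235, -3.133, -0.0]
contact_force: [1.2, 4.0, 4.6]
finger_gap: 0.0176
```

Emit:
apply_moves(moves=[[0, -0.001, 0, 0, 0.01], [0, -0.001, 0, 0, 0.01], [0, -0.001, 0, 0, 0.01], [0, -0.001, 0, 0, 0.01], [0, -0.001, 0, 0, 0.01], [0, -0.001, 0, 0, 0.01], [0, -0.001, 0, 0, 0.01]])

```text
t: 12.12
ee_pos: [0.5581, 0.02, 0.3649]
eef_rot: [-0.235, -3.133, -0.0]
contact_force: [0.3, 3.8, 4.7]
finger_gap: 0.0175
```

Emit:
apply_moves(moves=[[0, -0.001, 0, 0, 0.01], [0, -0.001, 0, 0, 0.01], [0, -0.001, 0, 0, 0.01], [0, -0.001, 0, 0, 0.01]])

```text
t: 12.45
ee_pos: [0.5574, 0.0159, 0.3648]
eef_rot: [-0.235, -3.133, 0.0]
contact_force: [1.8, 2.2, 2.9]
finger_gap: 0.0177
```

```bash
python3 rel.py
```

```text
t 12.45 grasp [0.5574 0.0159 0.1848] yaw_y 81.42 zax [-1.e-04 -1.e-04 -1.e+00] F [1.82 2.23 2.9 ] M [ 0.594 -0.392 -0.013] gap 0.0177 q [ 0.45  0.36 -0.73  1.88  0.28  1.01  1.03]
win x 1.44 y -14.05 tcp z 0.3648423557683341
```

Emit:
apply_moves(moves=[[0, -0.001, 0, 0, 0.01], [0, -0.001, 0, 0, 0.01], [0, 0, 0, 0, 0.01]])

```text
t: 12.7
ee_pos: [0.5569, 0.0133, 0.3645]
eef_rot: [-0.236, -3.132, 0.001]
contact_force: [0.8, -2.0, -0.9]
finger_gap: 0.0173
```

Emit:
apply_moves(moves=[[0, -0.001, 0, 0, 0.01], [0, -0.001, 0, 0, 0.01], [0, 0, 0, 0, 0.01]])

```text
t: 12.95
ee_pos: [0.5567, 0.0118, 0.3647]
eef_rot: [-0.235, -3.132, 0.0]
contact_force: [-1.0, -0.2, -1.9]
finger_gap: 0.0173
```

The force fell to just the pin's weight at y ≈ -17: the nose is running over the slot's edge. I'll follow it down gently towards the slot centre.

Emit:
apply_moves(moves=[[0, -0.001, 0.0003, 0, 0.01], [0, -0.001, 0.0003, 0, 0.01], [0, -0.001, 0.0005, 0, 0.01], [0, 0, 0, 0, 0.01]])

```text
t: 13.28
ee_pos: [0.5564, 0.0089, 0.3637]
eef_rot: [-0.235, -3.133, 0.0]
contact_force: [0.1, -0.5, -0.5]
finger_gap: 0.0171
```

Emit:
apply_moves(moves=[[0, -0.001, 0.0007, 0, 0.01], [0, -0.001, 0.0007, 0, 0.01], [0, 0, 0, 0, 0.01], [0, 0, 0, 0, 0.01]])

```text
t: 13.62
ee_pos: [0.5561, 0.0071, 0.3623]
eef_rot: [-0.235, -3.133, -0.0]
contact_force: [0.1, 0.2, -1.6]
finger_gap: 0.0175
```

```bash
python3 rel.py
```

```text
t 13.62 grasp [0.5561 0.0071 0.1823] yaw_y 81.41 zax [-1.e-04  0.e+00 -1.e+00] F [ 0.1   0.19 -1.6 ] M [ 0.048 -0.148  0.002] gap 0.0175 q [ 0.47  0.36 -0.72  1.88  0.28  1.    1.04]
win x 1.39 y -22.89 tcp z 0.36234436703477657
```

Emit:
apply_moves(moves=[[0, 0, 0.001, 0, 0.01], [0, 0, 0.001, 0, 0.01], [0, 0, 0, 0, 0.01]])

```text
t: 13.87
ee_pos: [0.5561, 0.0072, 0.3602]
eef_rot: [-0.235, -3.133, -0.0]
contact_force: [0.6, -0.2, -1.3]
finger_gap: 0.0174
```

Emit:
apply_moves(moves=[[0, 0, 0.001, 0, 0.01], [0, 0, 0.001, 0, 0.01], [0, 0, 0, 0, 0.01]])

```text
t: 14.12
ee_pos: [0.5561, 0.0072, 0.3582]
eef_rot: [-0.235, -3.133, -0.0]
contact_force: [0.5, 0.6, -1.2]
finger_gap: 0.0177
```

```bash
python3 rel.py
```

```text
t 14.12 grasp [0.556  0.0072 0.1782] yaw_y 81.42 zax [-3.e-04  1.e-04 -1.e+00] F [ 0.48  0.61 -1.18] M [ 0.041 -0.16  -0.012] gap 0.0177 q [ 0.46  0.37 -0.72  1.89  0.29  0.99  1.04]
win x 1.32 y -22.83 tcp z 0.3581794982313632
```

Emit:
apply_moves(moves=[[0, 0, 0.001, 0, 0.01], [0, 0, 0.001, 0, 0.01], [0, 0, 0, 0, 0.01]])

```text
t: 14.37
ee_pos: [0.5561, 0.0072, 0.3562]
eef_rot: [-0.235, -3.133, -0.0]
contact_force: [-0.4, -0.2, -1.3]
finger_gap: 0.0174
```

Emit:
apply_moves(moves=[[0, 0, 0.0006, 0, 0.01], [0, 0, 0, 0, 0.01], [0, 0, 0, 0, 0.01]])

```text
t: 14.62
ee_pos: [0.5561, 0.0072, 0.3558]
eef_rot: [0.235, 3.133, 0.0]
contact_force: [0.3, 0.6, -1.9]
finger_gap: 0.0174
```

Emit:
apply_moves(moves=[[0, 0, 0.0005, 0, 0.01], [0, 0, 0, 0, 0.01], [0, 0, 0, 0, 0.01]])

```text
t: 14.87
ee_pos: [0.5562, 0.0073, 0.3554]
eef_rot: [0.235, 3.133, 0.0]
contact_force: [-1.5, -0.3, 1.7]
finger_gap: 0.0178
```

Emit:
apply_moves(moves=[[0, 0, 0.0004, 0, 0.01], [0, 0, 0, 0, 0.01], [0, 0, 0, 0, 0.01]])

```text
t: 15.12
ee_pos: [0.5562, 0.0073, 0.3554]
eef_rot: [0.235, 3.132, -0.0]
contact_force: [-2.7, -0.7, 6.9]
finger_gap: 0.0176
```

The collar meets the cover at TCP z 0.3554, which is 9.7 mm below the face contact height, so the pin is home. I'll ease off, open, retreat upward and check.

Emit:
apply_moves(moves=[[0, 0, -0.0004, 0, 0.01], [0, 0, 0, 0, 0.01], [0, 0, 0, 0, 0.02], [0, 0, 0, 0, 0.025], [0, 0, 0, 0, 0.035], [0, 0, 0, 0, 0.05], [0, 0, 0, 0, 0.05], [0, 0, 0, 0, 0.05]])

```text
t: 15.78
ee_pos: [0.5561, 0.0072, 0.3553]
eef_rot: [-0.235, -3.133, -0.0]
contact_force: [-0.4, -0.7, -0.5]
finger_gap: 0.0477
```

Emit:
apply_moves(moves=[[0, 0, -0.005, 0, 0.05], [0, 0, -0.015, 0, 0.05], [0, 0, -0.025, 0, 0.05], [0, 0, -0.025, 0, 0.05], [0, 0, -0.025, 0, 0.05], [0, 0, -0.015, 0, 0.05], [0, 0, 0, 0, 0.05], [0, 0, 0, 0, 0.05]])

```text
t: 16.45
ee_pos: [0.5561, 0.0073, 0.4661]
eef_rot: [0.235, 3.131, -0.0]
contact_force: [0.7, -0.2, -1.1]
finger_gap: 0.0498
```

```bash
python3 - <<'E'
from h import *
totool()
c,R,t=cam("wrist"); W=cloud(c,R,t);Z=W[...,2]; x=np.array([.9896,-.1444]);y=np.array([.1444,.9896]);o=np.array([.558,.030])
r=(W[...,:2]-o)*1000; a=r@y;b=r@x
near=np.hypot(a+23,b)<25
for n,lo,hi in [("handle top",.19,.21),("collar",.1415,.150)]:
    m=near&(Z>lo)&(Z<hi); print(n,m.sum(),"z",np.percentile(Z[m],[5,50,95]).round(4),"y",a[m].min().round(1),a[m].max().round(1),"x",b[m].min().round(1),b[m].max().round(1))
A=cv2.resize(c["img"][120:270,180:330],(400,400),interpolation=cv2.INTER_CUBIC)
c,R,t=cam("scene"); B=cv2.resize(c["img"][160:260,215:315],(400,400),interpolation=cv2.INTER_CUBIC)
save("end",np.hstack([A,B]))
E
```

```text
t 16.45 grasp [0.5564 0.0073 0.2861] yaw_y 81.41 zax [ 1.6e-03 -3.0e-04 -1.0e+00] F [ 0.66 -0.18 -1.08] M [ 0.068 -0.131  0.022] gap 0.0498 q [ 0.51  0.26 -0.75  1.77  0.19  1.19  1.12]
handle top 336 z [0.1926 0.1992 0.2005] y -32.6 -14.7 x -9.2 8.4
collar 266 z [0.1431 0.1445 0.1457] y -38.6 -9.8 x -17.1 9.6
```

View pics/end.png

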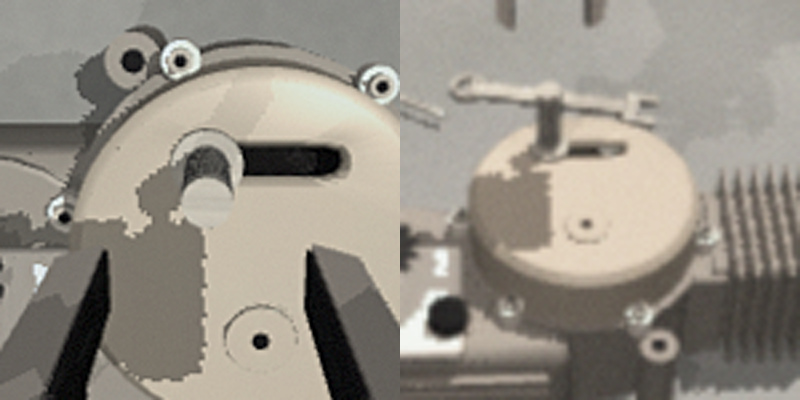

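The picture shows the pin upright at the window's gearbox end, crop (205,165), with its collar flat on the cover and the gripper clear. The collar top at 0.1445 and the handle top at 0.199 both match home.

```bash
python3 -c "
from station import *
print(job_done())"
```

```text
the job is handed in; nothing more can be done
None
```

The pin is standing in the flywheel's slot with its collar flat on the cover, and I've handed the job in at about 16.5 s of the 64 s allowed.

- **Pick and contact:** I took the grey collared pin from the block's middle hole and lowered it through the window at the barrel end, at y ≈ +24 mm. The nose touched the face at TCP z 0.365.
- **Drawing along:** I drew it toward the gearbox end at 3–5 N vertical force on the wrist. The force fell away at y ≈ -17 mm and the pin went in freely at y ≈ -23 mm.
- **Seating:** the collar met the cover 9.7 mm below the face contact height, against the 10 mm expected. The highest reading there was about 7 N, after which I eased off, opened the gripper and backed away upward.

**Last checks:**
- The collar top is at 0.1445 m and the cover at 0.139 m, so the collar sits flat to within the camera's error.
- The handle top is at about 0.199 m, where an upright, fully seated pin should put it.
- The gripper is about 0.1 m clear of the pin. I never moved it to the other tools or the carburettors, though I took no final picture of them.

**Disagreements:**
- The top and wrist cameras differed by about 1.4 mm on the window's centre; I used the wrist one.
- The sideways drag of about 4–5 N was high for that pressure, but it did not stop the pin.

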